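Load an e-bike controller board into the spring board holder

ROBOT

A 6-joint arm with a two-finger parallel gripper is mounted at the origin on the work surface. World frame = base frame: x ahead of the robot, y to its left, z up, the work surface at z = 0. Lengths are in m, angles in degrees, forces in N, time in s.
With the tool pointing down it reaches from about 0.375 to 0.9 m from the base axis. Payload 3.1 kg.
Tool frame: the origin (TCP) lies at the very end of the fingers, on their centre line; the grasp point (between the pads) lies 19 mm behind it (grasp_offset is the distance from the TCP to the grasp point, in m); z points along the fingers, y is the direction in which the jaws open and shut (so a half turn about z gives the same grasp; the last joint's range is limited). The gripper opens to 87 mm and grips with 3 to 60 N. Pads are 19 mm wide; open, the fingers measure 117 mm over their backs; the gripper's body (75 mm by 190 mm) begins 51 mm behind the grasp point.
Start: joints at [57.496, 30.224, 82.088, -0, 67.689, -10.227], TCP at [0.237, 0.578, 0.223] pointing down, gripper open.
Joint ranges: [-176.69, 176.69], [-43.24, 126.21], [12.49, 139.97], [-82, 262], [0, 151.66], [-163.58, 163.58]. Speed limits (degrees/s): [159.86, 159.86, 180, 180, 180, 180].

INTERFACE

Orientations are given as a 3x3 rotation matrix whose columns are the frame's x, y, z axes.
In Python, from rig import * gives the robot as it stands. The module is installed in compiled form; this text tells all that it offers.
- The arm moves only by the tool play_rows, never from a script. Its argument "plan" is a list that holds one entry, the list of rows, each a list of 7 numbers: the shift along the world's x, y, z each as a share of 5 cm, from -1 to 1, then the turn, a rotation vector about the world's x, y, z each as a share of pi rad, from -1 to 1, then the gripper's target within -1 to 1 (fully open at 1, half-way at 0, shut at -1). A call has 1 to 12 rows; each row shifts and turns the commanded pose from where the row before left it; what a row does not reach is not made up. A row lasts 1/10 s, in which the tool goes at most 50 mm and 8.59 degrees, less where a joint would pass 70% of its speed; a pose out of reach is approached as far as the arm can. A call with a number of a shift or a turn outside -1 to 1 is refused whole. A call with a gripper value outside its range is refused whole. The fingers move at their own pace and stop on an object; the grip force is fixed at half the most. Time passes only in rows, so rows that do not move let the fingers close. It gives the time, the measured TCP pose, the force and the opening at its end, in the units of the state.
- read_state(): the state, without advancing time (a new reading comes with each control period).
- capture(name): name is "scene" or "top" or "wrist"; returns the picture (384x512x3 uint8, red, green, blue); there is no depth.
- camera_params(name): a dict with "intrinsics" (3x3 intrinsics, pixels), "k1" (the pictures are not rectified: a ray, as slopes to the right and down, at radius r is drawn at 1 + k1 r^2 times it, then the intrinsics apply), "R" (3x3) and "t" (3): a world point X has camera coordinates R X + t; the wrist camera has in their place "mount" (4x4, takes a point from camera to tool coordinates, whose origin is the TCP and whose axes are the flange's). Camera axes: x right, y down, z forward; pixel columns grow to the right and rows downward; lengths in m; the calibration is good to about 2 mm. A picture is of the moment at which its call begins: read the wrist's pose just before it. camera_params takes no time and is no camera call.
- hand_in(): hands the job in, once; it reports no verdict.
The state is a dict: "time_s": time; "joint_positions": joint angles; "qvel": joint speeds; "tau": joint torques, N m; "position": TCP position; "tcp_rot": TCP orientation; "force": force on the tool from outside, world axes, zero at the start; "moment": the same for the moment, N m; "opening": opening from 0.0 (shut) to 1.0 (fully open).
Only numpy, scipy, OpenCV 4.12 (cv2) and the standard library are available. Lean on these libraries where they do the work, as an engineer would, in place of code of your own. Each camera call takes 0.05 s, during which the arm holds its last target. There are 200 camera calls.

TASK

Load the e-bike controller board from the mat into the spring board holder, components up: hold it tilted, push one short edge into the groove of the red sprung jaw so that the spring gives, lower the other edge past the lip of the black fixed jaw, and ease it back until the board sits level in both grooves, centred across the jaws and held by the spring alone. Go by feel: do not drive the spring hard against its stop, force the board onto a jaw or let it snap home. Leave the bottle, the sprocket and the screwdriver where they are.

Things in the scene. Friction and masses are not known exactly. Their poses are not given: they have to be found in the camera images.
- heat_bar (a point): Centre of the board's heat bar, an aluminium block 50 x 14 x 24 mm (x by y by tall) standing on the middle of its top face: the place to grasp, fingers on the two long faces (y). This point is 12 mm above the plate's top face, 12 mm below the bar's top and 14 mm above the mid-plane of the plate. Axes: x along the board's length, z out of the component side.
- board: Loose e-bike controller board, 0.14 to 0.24 kg: stiff green plate 100 x 70 x 4 mm (x by y by thick), origin at the centre of its underside. Its short edges (x = +50 and -50 mm) go into the jaws, either way round. 16 mm tall capacitors at x = +31, y = +-22 mm, a white connector 9 mm tall at x = -32 mm; only flat parts up to 1.5 mm high beside the heat bar.
- holder: Spring board holder, fixed to the bench: grey base 124 mm across, clamp block (top at 45 mm) and a steel crossbar carrying both jaws. Origin: centre of the underside. x: along the crossbar from black fixed jaw to red sprung jaw; z up. The crossbar with its jaws is clamped anywhere up to 15 mm either way along x; this shift is not measured: feel or see it. A push over 12 N is rough.
- fixed_side (a point): Point on the base, not on the jaw: where the board's edge seats in the black fixed jaw when the crossbar is unshifted, mid-groove, 70 mm above the bench. Jaw 56 mm wide (y), V groove facing inward with 30 degree flanks. Inward of the seat: upper lip 5.5 mm (tip 5.2 mm above mid-groove, jaw top 10 mm above), flat lower ledge 12 mm (5.2 mm below mid-groove). Axes as the holder.
- sprung_side (a point): Point on the base: where an edge seats in the red sprung jaw at rest, crossbar unshifted; 94 mm from fixed_side, so the gap is 6 mm short of the board. Same groove and height. The jaw slides outward (+x): 1.5 N to start, 0.4 N more per mm, hard stop at 20 mm. Pushed back 12 mm or more, the board's other edge can drop past the fixed lip; until then ride it above that jaw (about 18 degrees of tilt).
- mat: Thin blue bench mat, 220 x 220 x 2 mm, fixed; the board starts flat on it. Origin: centre of its underside.
- cleaner: Bystander: capped bottle, 48 mm diameter, 120 mm tall, standing. Origin: centre of its underside.
- sprocket: Bystander: dark steel sprocket, toothed ring of 74 mm diameter, 5 mm thick, lying flat. Origin: centre of its underside.
- driver: Bystander: screwdriver with green handle, 190 mm long, lying along its x axis. Origin: under its middle.
Mind the look-alikes: they are no part of the job. Of the things shaped like the board, the green one is meant.

How it is judged (in metres and radians):
On the way:
1. the board, still tilted, is pressed against the holder hard enough that the spring gives (contact force between board and holder above 4 N and angle between heat_bar's own z axis and vertical above 0.07 rad), for 0.2 s.
At the end, for the whole second after the job is handed in: The board rests level (within 0.025 rad, components up) in both grooves, its bar's centre 84 mm above the bench within 1.5 mm, along the crossbar within 0.05 rad, within 10 mm of the middle of the jaws' width, clamped between the jaws (contact force above 5 N), released and still (z of heat_bar in the frame of holder between 0.0825 and 0.0855 m and y of heat_bar in the frame of holder between -0.01 and 0.01 m and x of heat_bar in the frame of holder between -0.022 and 0.022 m and angle between heat_bar's own z axis and vertical below 0.025 rad and angle between the x axis of heat_bar and the x axis of holder, either way round below 0.05 rad and linear speed of board below 0.01 m/s and contact force between board and holder above 5 N); the robot touches nothing.
It fails at once if more than 25 N of contact force, all contacts added up, on the holder (spring driven against its stop, board forced onto a jaw) (contact force between anything else and holder above 25 N).
It fails at once if board let go against the spring so that it snaps home: faster than 0.2 m/s while touching the holder (contact force between board and holder above 0.5 N and linear speed of board above 0.2 m/s).
It fails at once if bottle moved more than 15 mm (distance of cleaner from where it was at the start of the episode above 0.015 m).
It fails at once if sprocket moved more than 15 mm (distance of sprocket from where it was at the start of the episode above 0.015 m).
It fails at once if screwdriver moved more than 15 mm (distance of driver from where it was at the start of the episode above 0.015 m).
It also fails if it takes over 64 s, if anything falls off the work surface, if the arm or the gripper's body presses on something with over 40 N, if the wrist force passes 120 N, or if a joint passes its speed limit or range.

## Working session

There is one attempt and no reset: what is moved stays moved. The work goes in short steps, Python scripts to look and compute and a tool call to move; the robot and the scene stay as the last step left them, time stands still between calls to the robot, and variables do not carry over. Pictures are saved under pics/ and viewed, about 8 in all and at most 12, crops included, and the job is handed in when it is done.

Besides the shell and the picture viewer there is one more tool, called after "Request:" by a JSON object that holds its "fn" and its "kwargs", one argument or row to a line. play_rows: Moves the arm, as the interface text tells. Its arguments: {"type":"object","properties":{"plan":{"type":"array"}},"required":["plan"]}

```bash
mkdir -p pics
python3 - <<'E'
from rig import *
import cv2,numpy as np
print({k:np.round(v,3) for k,v in read_state().items()})
for n in("scene","top"):
    im=capture(n); cv2.imwrite(f"pics/{n}0.png",im[:,:,::-1])
for n in("scene","top","wrist"): print(n,{k:np.round(v,4).tolist() for k,v in camera_params(n).items()})
E
```

```text
{'time_s': np.float64(0.0), 'joint_positions': array([ 5.7498e+01,  3.0279e+01,  8.2156e+01, -2.0000e-03,  6.7689e+01,
       -1.0229e+01]), 'qvel': array([-0.012, -0.102,  0.043,  0.008,  0.022,  0.021]), 'tau': array([ -0.   , -44.004, -17.659,   0.063,   0.058,  -0.   ]), 'position': array([0.236, 0.578, 0.222]), 'tcp_rot': array([[-0.925,  0.379, -0.001],
       [ 0.379,  0.925, -0.002],
       [ 0.   , -0.002, -1.   ]]), 'force': array([-0.437, -0.2  ,  0.426]), 'moment': array([ 0.001, -0.037, -0.03 ]), 'opening': np.float64(0.999)}
scene {'intrinsics': [[480.0427, 0.0, 261.7331], [0.0, 480.0427, 194.2994], [0.0, 0.0, 1.0]], 'k1': 0.0698, 'R': [[-0.7343, 0.6788, -0.0067], [0.5749, 0.6166, -0.5378], [-0.3609, -0.3988, -0.843]], 't': [0.385, -0.2974, 1.5694]}
top {'intrinsics': [[431.7336, 0.0, 254.5878], [0.0, 431.7336, 196.1503], [0.0, 0.0, 1.0]], 'k1': -0.1096, 'R': [[0.0164, -0.9999, -0.0004], [-0.9853, -0.0161, -0.1699], [0.1699, 0.0032, -0.9855]], 't': [0.0273, 0.5721, 1.1133]}
wrist {'intrinsics': [[322.6713, 0.0, 248.4626], [0.0, 322.6713, 192.423], [0.0, 0.0, 1.0]], 'k1': 0.0317, 'mount': [[0.0008, -0.9606, -0.278, 0.0762], [1.0, 0.0008, 0.0001, -0.0003], [0.0001, -0.278, 0.9606, -0.1627], [0.0, 0.0, 0.0, 1.0]]}
```

View pics/scene0.png

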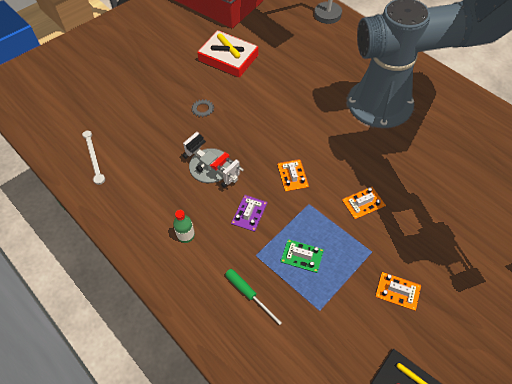

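View pics/top0.png

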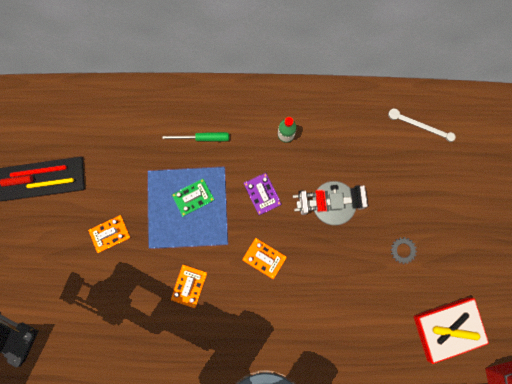

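The scene shows the green board on the blue mat (top view ≈193,197), and the holder at ≈335,203 with its black jaw at ≈360,197 and the red one at ≈321,201. The bottle is at 287,130, the screwdriver at ≈197,137 and the sprocket at ≈403,250. Next I'll zoom in on the holder and board.

Run:
```python
import cv2,numpy as np
t=cv2.imread("pics/top0.png");s=cv2.imread("pics/scene0.png")
a=cv2.resize(t[170:235,285:380],None,fx=4,fy=4,interpolation=cv2.INTER_CUBIC)
b=cv2.resize(t[170:235,160:230],None,fx=4,fy=4,interpolation=cv2.INTER_CUBIC)
c=cv2.resize(s[125:195,175:250],None,fx=4,fy=4,interpolation=cv2.INTER_CUBIC)
d=cv2.resize(s[230:280,270:335],None,fx=4,fy=4,interpolation=cv2.INTER_CUBIC)
o=np.zeros((560,760,3),np.uint8)
o[:260,:380]=a;o[:260,400:680]=b;o[270:550,:300]=c;o[270:470,400:660]=d
cv2.imwrite("pics/crop1.png",o)
```

```text
(no output)
```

View pics/crop1.png

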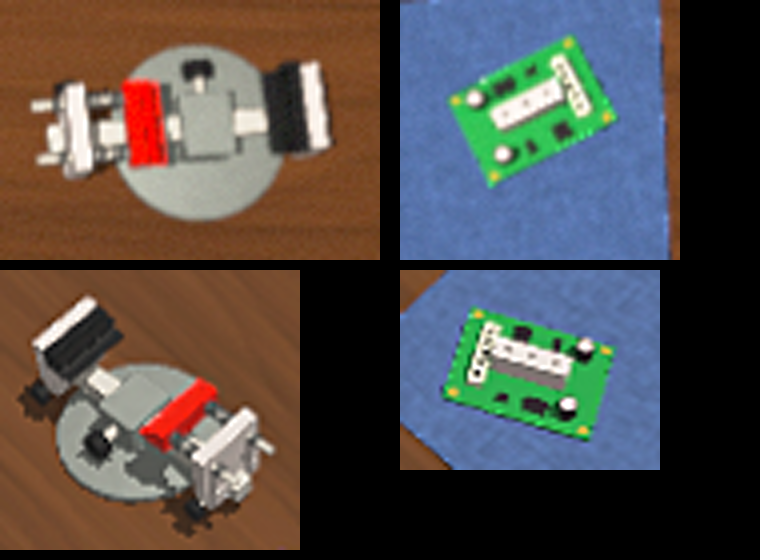

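```bash
cat > h.py <<'E'
import numpy as np,cv2
def ray(P,px,T=None):
    "camera centre and world ray directions; T: wrist (pos,rot)"
    K=np.array(P["intrinsics"]);k=P["k1"]
    px=np.atleast_2d(px).astype(float)
    d=np.c_[(px[:,0]-K[0,2])/K[0,0],(px[:,1]-K[1,2])/K[1,1]]
    u=d.copy()
    for _ in range(20): u=d/(1+k*(u**2).sum(1))[:,None]
    v=np.c_[u,np.ones(len(u))]
    if T is None:
        R=np.array(P["R"]);t=np.array(P["t"]); return -R.T@t, v@R
    M=np.array(P["mount"]);R=T[1]@M[:3,:3]
    return T[0]+T[1]@M[:3,3], v@R.T
def onz(P,px,z,T=None):
    c,d=ray(P,px,T); s=(z-c[2])/d[:,2]; return c+s[:,None]*d
def proj(P,X,T=None):
    if T is None: R=np.array(P["R"]);t=np.array(P["t"])
    else:
        M=np.array(P["mount"]);Rw=T[1]@M[:3,:3];c=T[0]+T[1]@M[:3,3];R=Rw.T;t=-R@c
    Y=np.atleast_2d(X)@R.T+t;u=Y[:,:2]/Y[:,2:];u=u*(1+P["k1"]*(u**2).sum(1))[:,None]
    K=np.array(P["intrinsics"]);return u*K[0,0]+K[:2,2]
def blobs(m,amin=30):
    n,l,st,c=cv2.connectedComponentsWithStats(m.astype(np.uint8));
    return [(np.argwhere(l==i)[:,::-1],c[i],st[i]) for i in range(1,n) if st[i,4]>=amin]
E
python3 - <<'E'
from rig import *; from h import *
for n in("top","scene"):
    im=cv2.imread(f"pics/{n}0.png");P=camera_params(n);h,s,v=[x.astype(int) for x in cv2.split(cv2.cvtColor(im,cv2.COLOR_BGR2HSV))]
    x0,x1,y0,y1=((285,380,165,240) if n=="top" else (175,250,125,195))
    roi=np.zeros(h.shape,bool);roi[y0:y1,x0:x1]=1
    for nm,m in dict(green=(h>45)&(h<75)&(s>120)&(v>80),red=((h<5)|(h>175))&(s>200)&(v>120)&roi,grey=(s<45)&(v>90)&(v<215)&roi,black=(v<70)&(s<90)&roi).items():
        for p,c,st in blobs(m,40):
            r=cv2.minAreaRect(p.astype(np.float32)); b=cv2.boxPoints(r)
            z=dict(green=.006,red=.08,grey=.01,black=.08)[nm]
            w=onz(P,b,z)[:,:2]; e=np.diff(np.r_[w,w[:1]],axis=0);L=np.hypot(*e.T)
            print(n,nm,np.round(c,1),st,"W",np.round(w.mean(0),4),"sides",np.round(L[:2]*1e3),"ang",np.round(np.degrees(np.arctan2(e[:2,1],e[:2,0])),1))
E
```

```text
top green [286.7 129.3] [280 122  16  14 115] W [ 0.7775 -0.0532] sides [35. 43.] ang [ -8.7 -98.9]
top green [211.9 136.4] [195 132  34   9 275] W [0.7522 0.1634] sides [95. 24.] ang [ -89.3 -178.4]
top green [192.3 198. ] [173 179  41  37 515] W [0.5742 0.21  ] sides [99. 68.] ang [ -61.9 -152. ]
top red [320.6 200.3] [315 190  11  21 172] W [ 0.5588 -0.136 ] sides [23. 55.] ang [ -83.3 -175. ]
top grey [334.9 204.4] [ 307  182   48   43 1111] W [ 0.5626 -0.1839] sides [125. 121.] ang [ -39.8 -130.4]
top grey [300.9 203.6] [297 191  11  23  78] W [ 0.5629 -0.0923] sides [26. 63.] ang [ -80.8 -172.1]
top black [356.  197.1] [351 186  11  22 184] W [ 0.5689 -0.2301] sides [24. 57.] ang [ -82.6 -175.1]
scene green [302.2 257. ] [281 240  42  33 515] W [0.5759 0.2117] sides [ 71. 101.] ang [-149.3  118.4]
scene green [240.2 283.5] [226 269  31  31 355] W [0.7469 0.1602] sides [26. 99.] ang [-174.6   91.1]
scene red [219.8 160.6] [210 152  19  18 127] W [ 0.5647 -0.1272] sides [64. 24.] ang [-173.8   83.5]
scene grey [187.  150.4] [183 143   9  13  40] W [ 0.5807 -0.2742] sides [15. 53.] ang [165.2  68.8]
scene grey [203.9 163.8] [189 149  35  34 580] W [ 0.5761 -0.195 ] sides [125.  95.] ang [-139.7  119.8]
scene grey [228.7 172.4] [216 159  27  26 291] W [ 0.5413 -0.121 ] sides [85. 70.] ang [-170.3   87. ]
scene black [195.1 143.3] [186 134  20  19 182] W [ 0.5772 -0.2238] sides [58. 34.] ang [-173.6   82.8]
scene black [199.  168.5] [196 165   7   8  40] W [ 0.6254 -0.1469] sides [17. 23.] ang [178.3  78.5]
```

Request:
{"fn": "play_rows", "kwargs": {
  "plan": [
    [[0.36, -0.86, 0, 0, 0, -0.019, 1], [0.36, -0.86, 0, 0, 0, -0.019, 1], [0.36, -0.86, 0, 0, 0, -0.019, 1], [0.36, -0.86, 0, 0, 0, -0.019, 1], [0.36, -0.86, 0, 0, 0, -0.019, 1], [0.36, -0.86, 0, 0, 0, -0.019, 1], [0.36, -0.86, 0, 0, 0, -0.019, 1], [0.36, -0.86, 0, 0, 0, -0.019, 1], [0.36, -0.86, 0, 0, 0, -0.019, 1]]
  ]
}}

```text
time_s: 1.0
position: [0.3991, 0.1896, 0.2225]
tcp_rot: [[-0.599, 0.801, -0.0], [0.801, 0.599, -0.0], [0.0, -0.0, -1.0]]
force: [1.1, 0.3, -0.4]
opening: 0.999
```

Request:
{"fn": "play_rows", "kwargs": {
  "plan": [
    [[0.36, -0.86, 0, 0, 0, -0.019, 1], [0.36, -0.86, 0, 0, 0, -0.019, 1], [0.36, -0.86, 0, 0, 0, -0.019, 1], [0.36, -0.86, 0, 0, 0, -0.019, 1], [0.36, -0.86, 0, 0, 0, -0.019, 1], [0.36, -0.86, 0, 0, 0, -0.019, 1], [0.36, -0.86, 0, 0, 0, -0.018, 1], [0.36, -0.86, -0.2, 0, 0, -0.018, 1], [0.36, -0.86, -0.2, 0, 0, -0.018, 1], [0, 0, 0, 0, 0, 0, 1], [0, 0, 0, 0, 0, 0, 1], [0, 0, 0, 0, 0, 0, 1]]
  ]
}}

```text
time_s: 2.2
position: [0.5599, -0.1943, 0.2022]
tcp_rot: [[-0.118, 0.993, -0.002], [0.993, 0.118, 0.001], [0.002, -0.002, -1.0]]
force: [-0.0, 0.6, 0.8]
opening: 1.002
```

Run:
```python
from rig import *
import cv2,numpy as np,pickle
s=read_state();im=capture("wrist");pickle.dump(s,open("w1.pkl","wb"));cv2.imwrite("pics/w1.png",im[:,:,::-1])
print(s["time_s"],s["position"],s["tcp_rot"])
cv2.imwrite("pics/w1c.png",cv2.resize(im[40:340,130:380,::-1],None,fx=2,fy=2))
```

```text
2.2 [ 0.55993114 -0.19433188  0.20219206] [[-0.11751662  0.99306939 -0.00174027]
 [ 0.99306961  0.11751913  0.00141904]
 [ 0.00161372 -0.00156145 -0.99999748]]
```

View pics/w1c.png

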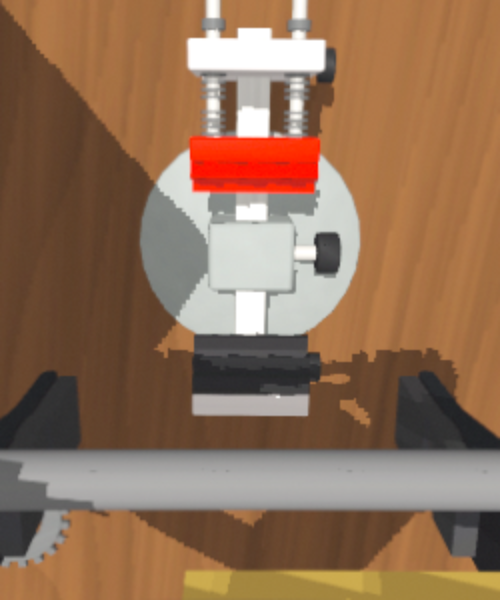

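The wrist view shows the crossbar almost exactly vertical in the picture. In crop pixels, the red jaw spans rows 138–190 and columns 191–319, the black jaw rows 335–395 and columns 193–308, and the base centre is at ≈(250,243). Next I'll extract the edges.

Run:
```python
from rig import *; from h import *; import pickle
s=pickle.load(open("w1.pkl","rb"));T=(s["position"],s["tcp_rot"]);P=camera_params("wrist")
im=cv2.imread("pics/w1.png")
print("red rows 105-140:",[int(x) for x in im[105:140,236:246,2].mean(1)])
print("black rows 200-252:",[int(x) for x in im[200:252,236:246].mean((1,2))])
h,S,v=[x.astype(int) for x in cv2.split(cv2.cvtColor(im,cv2.COLOR_BGR2HSV))]
red=((h<4)|(h>176))&(S>220)&(v>90)
for r in range(108,136,3):
    c=np.flatnonzero(red[r,200:310])+200; print(r,c.min(),c.max(),end="; ")
blk=(v<75)
print()
for r in range(206,238,4):
    c=np.flatnonzero(blk[r,215:300])+215; print(r,c.min(),c.max(),end="; ")
grey=(S<60)&(v>110)
# base circle
m=np.zeros(h.shape,bool);m[105:215,195:315]=1
```

```text
red rows 105-140: [155, 147, 158, 237, 255, 255, 255, 255, 255, 255, 255, 255, 255, 255, 255, 247, 238, 255, 255, 255, 255, 255, 255, 253, 208, 202, 211, 227, 243, 255, 255, 217, 134, 133, 133]
black rows 200-252: [205, 204, 204, 204, 203, 203, 197, 98, 61, 70, 71, 70, 70, 71, 76, 87, 87, 79, 62, 61, 61, 59, 58, 48, 46, 42, 40, 39, 42, 44, 44, 45, 44, 44, 43, 43, 52, 130, 179, 179, 179, 179, 177, 177, 178, 177, 177, 151, 71, 72, 71, 71]Traceback (most recent call last):
  File "<stdin>", line 9, in <module>
    return umr_minimum(a, axis, None, out, keepdims, initial, where)
ValueError: zero-size array to reduction operation minimum which has no identity
```

Run:
```python
from rig import *; from h import *; import pickle
s=pickle.load(open("w1.pkl","rb"));T=(s["position"],s["tcp_rot"]);P=camera_params("wrist")
im=cv2.imread("pics/w1.png").astype(int)
b,g,r=im[...,0],im[...,1],im[...,2]
def ext(m,row,a,bb): 
    c=np.flatnonzero(m[row,a:bb])+a; return (c.min(),c.max()+1) if len(c) else None
red=(r>110)&(g<60)&(b<60)
print("red cols",[(q,ext(red,q,210,310)) for q in (110,114,118,124,134)])
blk=im.max(2)<100
print("blk cols",[(q,ext(blk,q,215,300)) for q in (209,213,226,232)])
print("white cols",[(q,ext((im.min(2)>130),q,215,300)) for q in (240,244)])
def Y(row,z,col=250): return np.round(onz(P,[[col,row]],z,T)[0,:2]*1e3,1)
for nm,row in dict(rtopout=107.7,rl1=120.5,rl2=128.5,rledge=136.5,bledge=206.8,b1=214.5,b2=217.5,b3=223,btopout=236.7,wend=247).items():
    print(nm,"z80",Y(row,.08),"z75.2",Y(row,.0752),"z64.8",Y(row,.0648))
# base circle: grey cols in rows
gr=(abs(r-g)<25)&(abs(g-b)<25)&(im.mean(2)>90)
c=[]
for q in list(range(112,206,4)):
    e=ext(gr|(im.max(2)<60),q,190,320); c.append((q,e))
print(c)
```

```text
red cols [(110, (np.int64(225), np.int64(290))), (114, (np.int64(225), np.int64(290))), (118, (np.int64(225), np.int64(289))), (124, (np.int64(226), np.int64(289))), (134, (np.int64(227), np.int64(287)))]
blk cols [(209, (np.int64(227), np.int64(284))), (213, (np.int64(227), np.int64(284))), (226, (np.int64(215), np.int64(291))), (232, (np.int64(215), np.int64(285)))]
white cols [(240, (np.int64(226), np.int64(284))), (244, (np.int64(226), np.int64(284)))]
rtopout z80 [ 552.8 -125.8] z75.2 [ 552.9 -125.9] z64.8 [ 552.9 -126.2]
rl1 z80 [ 554.1 -136.4] z75.2 [ 554.2 -136.6] z64.8 [ 554.3 -137.3]
rl2 z80 [ 554.9 -143.1] z75.2 [ 555.  -143.5] z64.8 [ 555.1 -144.4]
rledge z80 [ 555.8 -149.9] z75.2 [ 555.8 -150.4] z64.8 [ 556.  -151.6]
bledge z80 [ 563.5 -214.3] z75.2 [ 563.7 -215.9] z64.8 [ 564.2 -219.4]
b1 z80 [ 564.4 -221.8] z75.2 [ 564.6 -223.6] z64.8 [ 565.1 -227.3]
b2 z80 [ 564.8 -224.8] z75.2 [ 565.  -226.6] z64.8 [ 565.5 -230.4]
b3 z80 [ 565.4 -230.3] z75.2 [ 565.7 -232.2] z64.8 [ 566.2 -236.2]
btopout z80 [ 567.1 -244.2] z75.2 [ 567.4 -246.3] z64.8 [ 568.  -250.9]
wend z80 [ 568.4
[... 263 characters left out ...]
136, (np.int64(205), np.int64(305))), (140, (np.int64(203), np.int64(307))), (144, (np.int64(202), np.int64(308))), (148, (np.int64(201), np.int64(309))), (152, (np.int64(201), np.int64(310))), (156, (np.int64(200), np.int64(310))), (160, (np.int64(200), np.int64(310))), (164, (np.int64(200), np.int64(310))), (168, (np.int64(201), np.int64(309))), (172, (np.int64(201), np.int64(308))), (176, (np.int64(203), np.int64(307))), (180, (np.int64(204), np.int64(306))), (184, (np.int64(206), np.int64(304))), (188, (np.int64(208), np.int64(301))), (192, (np.int64(211), np.int64(299))), (196, (np.int64(214), np.int64(295))), (200, (np.int64(219), np.int64(291))), (204, (np.int64(224), np.int64(285)))]
```

Run:
```python
from rig import *; from h import *; import pickle
s=pickle.load(open("w1.pkl","rb"));T=(s["position"],s["tcp_rot"]);P=camera_params("wrist")
f=lambda c,r,z: onz(P,[[c,r]],z,T)[0,:2]
a=f(256.9,134,.0648);b=f(255.4,211,.0648)
a2=f(257.4,114,.08);b2=f(254.9,240,.08)
for p,q in((a,b),(a2,b2)):
    d=p-q;print(p,q,np.degrees(np.arctan2(d[1],d[0])))
A=f(256.9,136.5,.0648);B=f(255.4,206.8,.0648);M=(A+B)/2;print("mid",M,np.hypot(*(A-B)))
for z in(.0,.01,.015): print("base",f(255,159.5,z))
print("tool x ang",np.degrees(np.arctan2(s["tcp_rot"][1,0],s["tcp_rot"][0,0])))
# red ring/base corners in scene & top for the same mid
for n in("top","scene"):
    Q=camera_params(n);print(n,proj(Q,[[*A,.0648],[*B,.0648]]))
```

```text
[ 0.56201245 -0.14854503] [ 0.56995806 -0.2230459 ] 96.08765126610322
[ 0.55977043 -0.13020903] [ 0.57219424 -0.24703132] 96.07047116576926
mid [ 0.56585767 -0.18476101] 0.06829329003875788
base [ 0.56576888 -0.18375058]
base [ 0.56537495 -0.18197486]
base [ 0.56517799 -0.18108699]
tool x ang 96.74880991769757
top [[325.01743094 199.69782193]
 [350.28028499 197.46642768]]
scene [[215.94969724 158.58646867]
 [199.03642412 146.16798917]]
```

Request:
{"fn": "play_rows", "kwargs": {
  "plan": [
    [[0.033, 0.9, 0, 0, 0, 0.013, 1], [0.033, 0.9, 0, 0, 0, 0.013, 1], [0.033, 0.9, 0, 0, 0, 0.013, 1], [0.033, 0.9, 0, 0, 0, 0.013, 1], [0.033, 0.9, 0, 0, 0, 0.013, 1], [0.033, 0.9, -0.4, 0, 0, 0.013, 1], [0.033, 0.9, -0.4, 0, 0, 0.013, 1], [0.033, 0.9, -0.4, 0, 0, 0.013, 1], [0.033, 0.9, -0.4, 0, 0, 0.014, 1], [0, 0, 0, 0, 0, 0, 1], [0, 0, 0, 0, 0, 0, 1]]
  ]
}}

```text
time_s: 3.35
position: [0.574, 0.2114, 0.1225]
tcp_rot: [[-0.473, 0.881, -0.001], [0.881, 0.473, -0.001], [0.0, -0.001, -1.0]]
force: [0.2, 0.2, 0.4]
opening: 1.004
```

Run:
```python
from rig import *; from h import *; import pickle
s=read_state();im=capture("wrist")[:,:,::-1].copy();cv2.imwrite("pics/w2.png",im)
T=(s["position"],s["tcp_rot"]);P=camera_params("wrist")
print(s["time_s"],T[0],"ang",np.degrees(np.arctan2(T[1][1,0],T[1][0,0])),s["force"])
h,S,v=[x.astype(int) for x in cv2.split(cv2.cvtColor(im,cv2.COLOR_BGR2HSV))]
for p,c,st in blobs((h>45)&(h<75)&(S>120)&(v>60),500):
    b=cv2.boxPoints(cv2.minAreaRect(p.astype(np.float32)))
    w=onz(P,b,.006,T)[:,:2];e=np.diff(np.r_[w,w[:1]],axis=0)
    print("board",st,b.round(1).tolist(),w.mean(0),np.hypot(*e.T)[:2],np.degrees(np.arctan2(e[:2,1],e[:2,0])))
```

```text
3.35 [0.57400651 0.21140935 0.12245586] ang 118.20203543008377 [0.16241564 0.15454072 0.42244316]
board [ 208  132   82  108 5707] [[208.0, 132.0], [289.0, 132.0], [289.0, 239.0], [208.0, 239.0]] [0.57409547 0.2106755 ] [0.06908817 0.09921088] [ 28.26033943 -59.7425379 ]
```

View pics/w2.png

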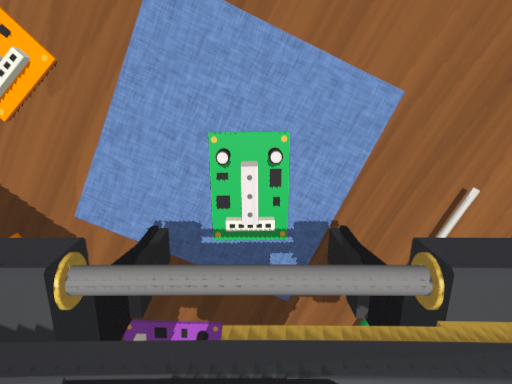

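The wrist picture shows the green board at columns 208–289 and rows 132–239, under the gripper with the bar along the tool's x axis. The capacitor end is at the top, towards tool +x, which will be the red jaw side. I'll descend and grasp.

Request:
{"fn": "play_rows", "kwargs": {
  "plan": [
    [[0, -0.014, -0.4, 0, 0, 0, 1], [0, 0, -0.4, 0, 0, 0, 1], [0, 0, -0.4, 0, 0, 0, 1], [0, 0, -0.4, 0, 0, 0, 1], [0, 0, -0.4, 0, 0, 0, 1], [0, 0, -0.15, 0, 0, 0, 1], [0, 0, -0.11, 0, 0, 0, 1], [0, 0, 0, 0, 0, 0, 1], [0, 0, 0, 0, 0, 0, 1]]
  ]
}}

```text
time_s: 4.3
position: [0.5765, 0.2085, 0.0106]
tcp_rot: [[-0.468, 0.884, 0.002], [0.884, 0.468, 0.0], [-0.001, 0.002, -1.0]]
force: [0.6, -1.0, 0.1]
opening: 1.0
```

Request:
{"fn": "play_rows", "kwargs": {
  "plan": [
    [[0, 0, 0, 0, 0, 0, 1], [0, 0, 0, 0, 0, 0, 1]]
  ]
}}

```text
time_s: 4.5
position: [0.5762, 0.2088, 0.0103]
tcp_rot: [[-0.469, 0.883, 0.001], [0.883, 0.469, 0.0], [-0.0, 0.001, -1.0]]
force: [-0.3, -0.2, 0.4]
opening: 1.002
```

Run:
```python
from rig import *; import numpy as np
for _ in range(3): s=read_state();print(s["time_s"],s["position"],np.degrees(np.arctan2(s["tcp_rot"][1,0],s["tcp_rot"][0,0])),s["force"],s["qvel"].round(2))
```

```text
4.5 [0.57623744 0.20877023 0.01033178] 117.94875964690917 [-0.29353955 -0.201514    0.41411721] [ 0.1   0.33  0.25 -0.01 -0.09  0.01]
4.5 [0.57623744 0.20877023 0.01033178] 117.94875964690917 [-0.29353955 -0.201514    0.41411721] [ 0.1   0.33  0.25 -0.01 -0.09  0.01]
4.5 [0.57623744 0.20877023 0.01033178] 117.94875964690917 [-0.29353955 -0.201514    0.41411721] [ 0.1   0.33  0.25 -0.01 -0.09  0.01]
```

Request:
{"fn": "play_rows", "kwargs": {
  "plan": [
    [[-0.036, 0.048, -0.025, 0, 0, 0, 1], [0, 0, 0, 0, 0, 0, 1], [0, 0, 0, 0, 0, 0, -0.6], [0, 0, 0, 0, 0, 0, -1], [0, 0, 0, 0, 0, 0, -1], [0, 0, 0, 0, 0, 0, -1], [0, 0, 0, 0, 0, 0, -1], [0, 0, 0, 0, 0, 0, -1], [0, 0, 0, 0, 0, 0, -1], [0, 0, 0, 0, 0, 0, -1]]
  ]
}}

```text
time_s: 5.5
position: [0.5739, 0.211, 0.0083]
tcp_rot: [[-0.469, 0.883, -0.0], [0.883, 0.469, 0.0], [0.0, -0.0, -1.0]]
force: [-0.5, 0.1, 0.5]
opening: 0.358
```

Request:
{"fn": "play_rows", "kwargs": {
  "plan": [
    [[0, 0, 0, 0, 0, 0, -1], [0, 0, 0, 0, 0, 0, -1], [0, 0, 0, 0, 0, 0, -1], [0, 0, 0, 0, 0, 0, -1], [0, 0, 0, 0, 0, 0, -1], [0, 0, 0, 0, 0, 0, -1]]
  ]
}}

```text
time_s: 6.1
position: [0.574, 0.2111, 0.0083]
tcp_rot: [[-0.469, 0.883, 0.0], [0.883, 0.469, 0.0], [-0.0, 0.0, -1.0]]
force: [0.5, 0.6, -0.1]
opening: 0.155
```

Request:
{"fn": "play_rows", "kwargs": {
  "plan": [
    [[0, 0, 0.2, 0, 0, 0, -1], [0, 0, 0.6, 0, 0, 0, -1], [0, 0, 0.8, 0, 0, 0, -1], [0, 0, 0.8, 0, 0, 0, -1], [0, 0, 0.6, 0, 0, 0, -1], [0, 0, 0.2, 0, 0, 0, -1], [0, 0, 0, 0, 0, 0, -1], [0, 0, 0, 0, 0, 0, -1]]
  ]
}}

```text
time_s: 6.9
position: [0.5726, 0.2108, 0.1669]
tcp_rot: [[-0.469, 0.883, -0.003], [0.883, 0.469, -0.001], [0.001, -0.003, -1.0]]
force: [0.3, -0.1, -1.8]
opening: 0.157
```

Request:
{"fn": "play_rows", "kwargs": {
  "plan": [
    [[-0.014, -0.4, 0, 0, 0, -0.012, -1], [-0.014, -0.8, 0, 0, 0, -0.012, -1], [-0.014, -0.9, 0, 0, 0, -0.012, -1], [-0.014, -0.9, 0, 0, 0, -0.012, -1], [-0.014, -0.9, 0, 0, 0, -0.012, -1], [-0.014, -0.9, 0, 0, 0, -0.012, -1], [-0.014, -0.9, 0, 0, 0, -0.012, -1], [-0.014, -0.9, 0, 0, 0, -0.012, -1], [-0.014, -0.9, 0, 0, 0, -0.012, -1], [-0.01, -0.67, 0, 0, 0, -0.012, -1], [0, 0, 0, 0, 0, 0, -1], [0, 0, 0, 0, 0, 0, -1]]
  ]
}}

```text
time_s: 8.1
position: [0.5656, -0.1975, 0.1658]
tcp_rot: [[-0.108, 0.994, -0.004], [0.994, 0.108, 0.003], [0.003, -0.004, -1.0]]
force: [-0.8, 0.4, -1.0]
opening: 0.162
```

Request:
{"fn": "play_rows", "kwargs": {
  "plan": [
    [[0, 0, 0, -0.02, -0.0022, 0, -1], [0, 0, 0, -0.02, -0.0022, 0, -1], [0, 0, 0, -0.02, -0.0022, 0, -1], [0, 0, 0, -0.02, -0.0022, 0, -1], [0, 0, 0, -0.02, -0.0022, 0, -1], [0, 0, 0, 0, 0, 0, -1], [0, 0, 0, 0, 0, 0, -1], [0, 0, 0, 0, 0, 0, -1], [0, 0, 0, 0, 0, 0, -1], [0, 0, 0, 0, 0, 0, -1], [0, 0, 0, 0, 0, 0, -1]]
  ]
}}

```text
time_s: 9.2
position: [0.5671, -0.198, 0.1684]
tcp_rot: [[-0.104, 0.994, 0.034], [0.945, 0.11, -0.309], [-0.311, -0.0, -0.95]]
force: [-0.1, -0.1, -1.8]
opening: 0.155
```

Run:
```python
from rig import *; from h import *
s=read_state();T=(s["position"],s["tcp_rot"]);print(s["time_s"],T[0],T[1].round(4).tolist(),s["force"],s["moment"],s["opening"])
im=capture("wrist")[:,:,::-1];cv2.imwrite("pics/w3.png",im)
t=capture("top")[:,:,::-1];sc=capture("scene")[:,:,::-1]
o=np.zeros((384+330,800,3),np.uint8)[:600]
o[:288,:384]=cv2.resize(im,(384,288))
o[:288,400:]=cv2.resize(t[150:260,270:422],(400,288),interpolation=cv2.INTER_CUBIC)
o[300:600,:400]=cv2.resize(sc[95:215,140:300],(400,300),interpolation=cv2.INTER_CUBIC)
cv2.imwrite("pics/c3.png",o)
```

```text
9.2 [ 0.56713023 -0.19795069  0.1683942 ] [[-0.1042, 0.994, 0.034], [0.9448, 0.1096, -0.3089], [-0.3107, -0.0001, -0.9505]] [-0.0735641  -0.07609391 -1.82074439] [0.24006219 0.00721097 0.0118021 ] 0.1546467590175738
```

View pics/c3.png

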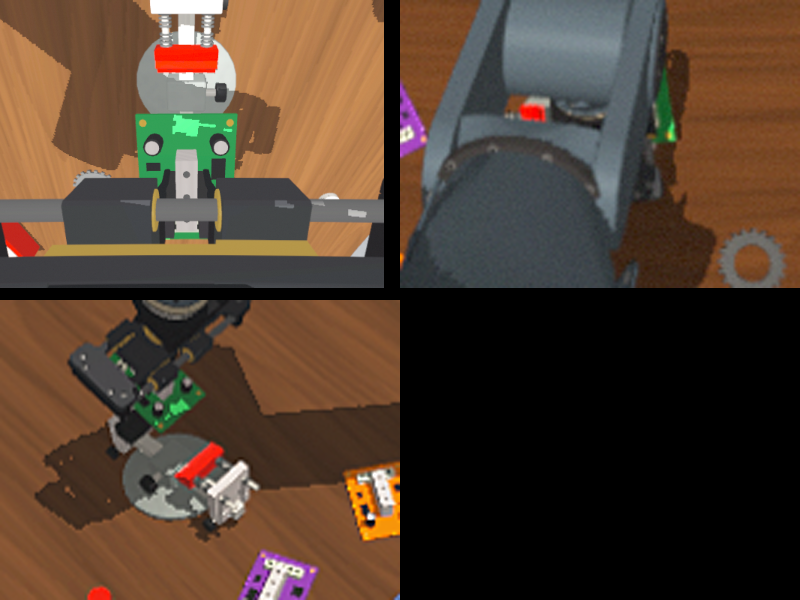

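Run:
```python
from rig import *; from h import *
s=read_state();P=camera_params("wrist");I=(np.zeros(3),np.eye(3))
print("pred corners",proj(P,[[.05,.035,.0023],[.05,-.035,.0023]],I))
im=cv2.imread("pics/w3.png");h,S,v=[x.astype(int) for x in cv2.split(cv2.cvtColor(im,cv2.COLOR_BGR2HSV))]
m=(h>45)&(h<80)&(S>80)&(v>50)
for c in(200,220,280,300): print(c,np.flatnonzero(m[100:200,c])[:1]+100,end=" ")
for r in(158,170): q=np.flatnonzero(m[r]);print(r,q.min(),q.max()+1)
red=((h<4)|(h>176))&(S>200)&(v>90); red[:,400:]=0;red[:,:150]=0;red[110:]=0
p=np.argwhere(red);print("red rows",p[:,0].min(),p[:,0].max()+1,"cols",p[:,1].min(),p[:,1].max()+1)
T=(s["position"],s["tcp_rot"])
q=np.argwhere(red[p[:,0].max()-2]).ravel();print(q.min(),q.max())
E=onz(P,[[(q.min()+q.max()+1)/2,p[:,0].max()+1]],.0648,T)[0];print("red ledge end",E)
# lateral/along of ledge end relative to M
M=np.array([.5659,-.1848]);u=np.array([np.cos(np.radians(96.2)),np.sin(np.radians(96.2))]);w=np.array([-u[1],u[0]])
print("along",(E[:2]-M)@u,"lat",(E[:2]-M)@w,"TCP along/lat",(T[0][:2]-M)@u,(T[0][:2]-M)@w)
```

```text
pred corners [[316.68416385 151.59207492]
 [179.97121684 151.43931551]]
200 [152] 220 [151] 280 [151] 300 [151] 158 180 316
170 181 316
red rows 60 96 cols 206 291
210 286
red ledge end [ 0.56183429 -0.15003421  0.0648    ]
along 0.03500154149530848 lat 0.0002872472689117112 TCP along/lat -0.012974658107403347 0.00019508090453462085
```

Request:
{"fn": "play_rows", "kwargs": {
  "plan": [
    [[0, 0, -0.3, 0, 0, 0, -1], [0, 0, -0.4, 0, 0, 0, -1], [0, 0, -0.4, 0, 0, 0, -1], [0, 0, -0.3, 0, 0, 0, -1], [0, 0, -0.15, 0, 0, 0, -1], [0, 0, -0.036, 0, 0, 0, -1], [0, 0, 0, 0, 0, 0, -1], [0, 0, 0, 0, 0, 0, -1], [0, 0, 0, 0, 0, 0, -1], [0, 0, 0, 0, 0, 0, -1], [0, 0, 0, 0, 0, 0, -1]]
  ]
}}

```text
time_s: 10.45
position: [0.5673, -0.1975, 0.0894]
tcp_rot: [[-0.105, 0.994, 0.035], [0.945, 0.111, -0.309], [-0.311, 0.0, -0.95]]
force: [0.0, -0.1, -1.3]
opening: 0.158
```

Request:
{"fn": "play_rows", "kwargs": {
  "plan": [
    [[-0.0043, 0.04, 0, 0, 0, 0, -1], [-0.0043, 0.04, 0, 0, 0, 0, -1], [-0.0043, 0.04, 0, 0, 0, 0, -1], [-0.0043, 0.04, 0, 0, 0, 0, -1], [-0.0043, 0.04, 0, 0, 0, 0, -1], [0, 0, 0, 0, 0, 0, -1], [0, 0, 0, 0, 0, 0, -1], [0, 0, 0, 0, 0, 0, -1], [0, 0, 0, 0, 0, 0, -1]]
  ]
}}

```text
time_s: 11.35
position: [0.5661, -0.1876, 0.089]
tcp_rot: [[-0.105, 0.994, 0.034], [0.945, 0.11, -0.309], [-0.311, -0.0, -0.95]]
force: [-0.5, 0.2, -0.8]
opening: 0.157
```

Request:
{"fn": "play_rows", "kwargs": {
  "plan": [
    [[-0.0043, 0.04, 0, 0, 0, 0, -1], [0, 0, 0, 0, 0, 0, -1], [0, 0, 0, 0, 0, 0, -1]]
  ]
}}

```text
time_s: 11.65
position: [0.5658, -0.1854, 0.089]
tcp_rot: [[-0.105, 0.994, 0.034], [0.945, 0.111, -0.309], [-0.311, -0.0, -0.95]]
force: [-0.5, 0.1, -1.4]
opening: 0.159
```

Request:
{"fn": "play_rows", "kwargs": {
  "plan": [
    [[-0.0043, 0.04, 0, 0, 0, 0, -1], [0, 0, 0, 0, 0, 0, -1], [0, 0, 0, 0, 0, 0, -1]]
  ]
}}

```text
time_s: 11.95
position: [0.5659, -0.1837, 0.0893]
tcp_rot: [[-0.105, 0.994, 0.034], [0.944, 0.111, -0.309], [-0.311, 0.0, -0.95]]
force: [0.4, -1.9, 0.1]
opening: 0.157
```

Request:
{"fn": "play_rows", "kwargs": {
  "plan": [
    [[-0.0043, 0.04, 0, 0, 0, 0, -1], [0, 0, 0, 0, 0, 0, -1], [0, 0, 0, 0, 0, 0, -1]]
  ]
}}

```text
time_s: 12.25
position: [0.5657, -0.1816, 0.0892]
tcp_rot: [[-0.105, 0.994, 0.034], [0.944, 0.111, -0.309], [-0.311, 0.0, -0.95]]
force: [-0.8, -3.0, -0.1]
opening: 0.159
```

Request:
{"fn": "play_rows", "kwargs": {
  "plan": [
    [[-0.0043, 0.04, 0.006, 0, 0, 0, -1], [-0.0043, 0.04, 0.004, 0, 0, 0, -1], [-0.0043, 0.04, 0, 0, 0, 0, -1], [0, 0, 0, 0, 0, 0, -1], [0, 0, 0, 0, 0, 0, -1], [0, 0, 0, 0, 0, 0, -1]]
  ]
}}

```text
time_s: 12.85
position: [0.5649, -0.1756, 0.0895]
tcp_rot: [[-0.105, 0.994, 0.034], [0.945, 0.11, -0.309], [-0.311, -0.0, -0.95]]
force: [0.2, -4.1, -2.1]
opening: 0.161
```

Request:
{"fn": "play_rows", "kwargs": {
  "plan": [
    [[-0.0043, 0.04, 0, 0, 0, 0, -1], [-0.0043, 0.04, 0, 0, 0, 0, -1], [0, 0, 0, 0, 0, 0, -1], [0, 0, 0, 0, 0, 0, -1], [0, 0, 0, 0, 0, 0, -1]]
  ]
}}

```text
time_s: 13.35
position: [0.5646, -0.172, 0.0896]
tcp_rot: [[-0.105, 0.994, 0.034], [0.944, 0.111, -0.31], [-0.312, -0.0, -0.95]]
force: [1.1, -5.5, -2.7]
opening: 0.162
```

Request:
{"fn": "play_rows", "kwargs": {
  "plan": [
    [[-0.0032, 0.03, 0, 0, 0, 0, -1], [-0.0032, 0.03, 0, 0, 0, 0, -1], [0, 0, 0, 0, 0, 0, -1], [0, 0, 0, 0, 0, 0, -1], [0, 0, 0, 0, 0, 0, -1]]
  ]
}}

```text
time_s: 13.85
position: [0.5643, -0.1693, 0.0896]
tcp_rot: [[-0.105, 0.994, 0.034], [0.944, 0.111, -0.31], [-0.312, -0.0, -0.95]]
force: [1.8, -6.9, -3.2]
opening: 0.157
```

```bash
cat > chk.py <<'E'
from rig import *; from h import *; import sys
s=read_state();P=camera_params("wrist");T=(s["position"],s["tcp_rot"])
im=capture("wrist")[:,:,::-1];cv2.imwrite(f"pics/{sys.argv[1]}.png",im)
M=np.array([.5659,-.1848]);a=np.radians(96.2);u=np.array([np.cos(a),np.sin(a)]);w=np.array([-u[1],u[0]])
R=T[1];th=np.degrees(np.arctan2(-R[2,0],-R[2,2]))
al=(T[0][:2]-M)@u*1e3
t=np.radians(th)
e=al+50*np.cos(t)-4.3*np.sin(t)
print("t",s["time_s"],"along",al.round(2),"lat",((T[0][:2]-M)@w*1e3).round(2),"z",(T[0][2]*1e3).round(2),"tilt",th.round(2),"yaw",np.degrees(np.arctan2(R[1,0],R[0,0])).round(2))
print("red edge along",e.round(2),"z",(T[0][2]*1e3-4.3*np.cos(t)-50*np.sin(t)).round(2),"d",(e-47.2).round(2),"fixed edge along",(e-100*np.cos(t)).round(2),"F",s["force"].round(2),"opening",s["opening"])
h,S,v=[x.astype(int) for x in cv2.split(cv2.cvtColor(im,cv2.COLOR_BGR2HSV))]
m=(h>45)&(h<80)&(S>80)&(v>50)
print("green top rows",[(c,(np.flatnonzero(m[100:200,c])[:1]+100).tolist()) for c in(200,220,280,300)])
red=((h<4)|(h>176))&(S>200)&(v>70);red[:,:150]=0;red[:,400:]=0
p=np.argwhere(red[:200]);print("red rows",p[:,0].min(),p[:,0].max(),"cols",p[:,1].min(),p[:,1].max(), "top back edge along (z80)",((onz(P,[[248,p[:,0].min()]],.08,T)[0,:2]-M)@u*1e3).round(1))
E
python3 chk.py w4
```

```text
t 13.85 along 15.55 lat -0.11 z 89.64 tilt 18.18 yaw 96.37
red edge along 61.71 z 69.96 d 14.51 fixed edge along -33.3 F [ 1.83 -6.86 -3.25] opening 0.15728572066882499
green top rows [(200, [167]), (220, [168]), (280, [168]), (300, [168])]
red rows 123 166 cols 190 305 top back edge along (z80) 81.1
```

Request:
{"fn": "play_rows", "kwargs": {
  "plan": [
    [[0.0014, -0.0133, -0.035, 0.0112, 0.0012, 0, -1], [0.0013, -0.012, -0.035, 0.0112, 0.0012, 0, -1], [0.0012, -0.011, -0.0335, 0.0112, 0.0012, 0, -1], [0.001, -0.01, -0.034, 0.0112, 0.0012, 0, -1], [0.001, -0.0085, -0.034, 0.0112, 0.0012, 0, -1], [0, 0, 0, 0, 0, 0, -1], [0, 0, 0, 0, 0, 0, -1], [0, 0, 0, 0, 0, 0, -1]]
  ]
}}

```text
time_s: 14.7
position: [0.5648, -0.1727, 0.0813]
tcp_rot: [[-0.11, 0.994, 0.017], [0.984, 0.111, -0.14], [-0.141, 0.001, -0.99]]
force: [-1.1, -7.5, -0.9]
opening: 0.158
```

```bash
python3 chk.py w5
```

```text
t 14.7 along 12.12 lat -0.2 z 81.27 tilt 8.11 yaw 96.37
red edge along 61.01 z 69.96 d 13.81 fixed edge along -37.99 F [-1.1  -7.45 -0.85] opening 0.15837405027160387
green top rows [(200, [167]), (220, [167]), (280, [167]), (300, [167])]
red rows 125 165 cols 189 305 top back edge along (z80) 76.8
```

Request:
{"fn": "play_rows", "kwargs": {
  "plan": [
    [[0.0008, -0.0074, -0.035, 0.0112, 0.0012, 0, -1], [0.0006, -0.006, -0.035, 0.0112, 0.0012, 0, -1], [0, 0, 0, 0, 0, 0, -1], [0, 0, 0, 0, 0, 0, -1], [0, 0, 0, 0, 0, 0, -1]]
  ]
}}

```text
time_s: 15.25
position: [0.565, -0.1736, 0.0778]
tcp_rot: [[-0.111, 0.994, 0.01], [0.991, 0.111, -0.071], [-0.071, 0.002, -0.997]]
force: [-0.8, -6.9, -2.1]
opening: 0.158
```

Request:
{"fn": "play_rows", "kwargs": {
  "plan": [
    [[0.0005, -0.005, -0.035, 0.0112, 0.0012, 0, -1], [0, 0, 0, 0, 0, 0, -1], [0, 0, 0, 0, 0, 0, -1], [0, 0, 0, 0, 0, 0, -1]]
  ]
}}

```text
time_s: 15.65
position: [0.5651, -0.1739, 0.0761]
tcp_rot: [[-0.111, 0.994, 0.006], [0.993, 0.111, -0.036], [-0.036, 0.002, -0.999]]
force: [-0.3, -7.7, -0.8]
opening: 0.159
```

Request:
{"fn": "play_rows", "kwargs": {
  "plan": [
    [[0.0004, -0.0036, -0.036, 0.0114, 0.0012, 0, -1], [0, 0, 0, 0, 0, 0, -1], [0, 0, 0, 0, 0, 0, -1], [0, 0, 0, 0, 0, 0, -1]]
  ]
}}

```text
time_s: 16.05
position: [0.5651, -0.1741, 0.0743]
tcp_rot: [[-0.111, 0.994, 0.003], [0.994, 0.111, -0.0], [-0.001, 0.003, -1.0]]
force: [-0.6, -7.9, 0.4]
opening: 0.159
```

```bash
python3 chk.py w6
python3 - <<'E'
from rig import *; from h import *
im=capture("wrist")[:,:,::-1];sc=capture("scene")[:,:,::-1];t=capture("top")[:,:,::-1]
o=np.zeros((600,800,3),np.uint8)
o[:288,:384]=cv2.resize(im,(384,288))
o[:288,400:]=cv2.resize(t[150:260,270:422],(400,288),interpolation=cv2.INTER_CUBIC)
o[300:600,:400]=cv2.resize(sc[110:200,160:280],(400,300),interpolation=cv2.INTER_CUBIC)
cv2.imwrite("pics/c6.png",o)
E
```

```text
t 16.05 along 10.68 lat -0.37 z 74.33 tilt 0.04 yaw 96.39
red edge along 60.67 z 70.0 d 13.47 fixed edge along -39.33 F [-0.57 -7.86  0.45] opening 0.15858401884369192
green top rows [(200, [165]), (220, [166]), (280, [166]), (300, [166])]
red rows 126 164 cols 189 304 top back edge along (z80) 74.3
```

View pics/c6.png

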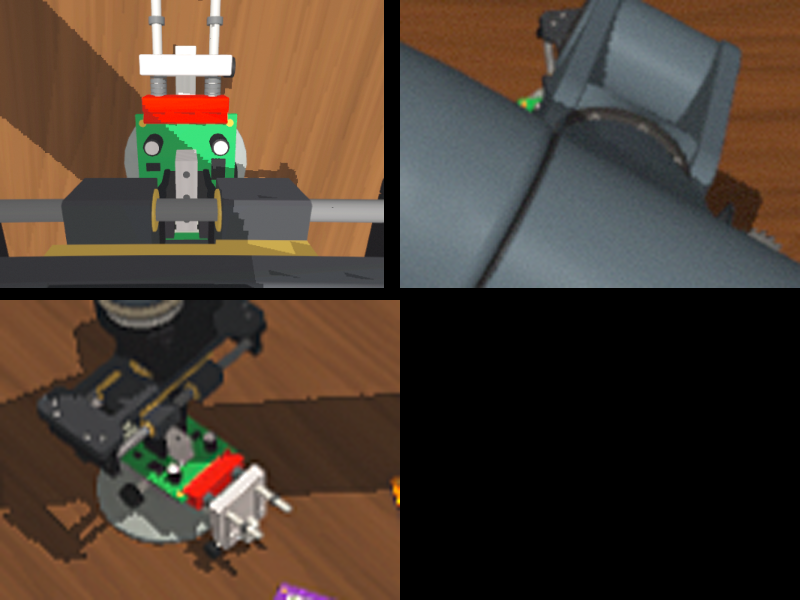

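Request:
{"fn": "play_rows", "kwargs": {
  "plan": [
    [[0.0022, -0.02, 0.003, 0, 0, 0, -1], [0.0022, -0.02, 0.003, 0, 0, 0, -1], [0.0022, -0.02, 0, 0, 0, 0, -1], [0.0022, -0.02, 0, 0, 0, 0, -1], [0, 0, 0, 0, 0, 0, -1], [0, 0, 0, 0, 0, 0, -1], [0, 0, 0, 0, 0, 0, -1], [0, 0, 0, 0, 0, 0, -1]]
  ]
}}

```text
time_s: 17.05
position: [0.5654, -0.1774, 0.0743]
tcp_rot: [[-0.111, 0.994, 0.002], [0.994, 0.111, 0.001], [0.0, 0.002, -1.0]]
force: [-0.5, -6.3, -2.0]
opening: 0.164
```

Request:
{"fn": "play_rows", "kwargs": {
  "plan": [
    [[0.0022, -0.02, 0, 0, 0, 0, -1], [0, 0, 0, 0, 0, 0, -1], [0, 0, 0, 0, 0, 0, -1], [0, 0, 0, 0, 0, 0, -1]]
  ]
}}

```text
time_s: 17.45
position: [0.5655, -0.1783, 0.0743]
tcp_rot: [[-0.111, 0.994, 0.002], [0.994, 0.111, 0.001], [0.001, 0.002, -1.0]]
force: [-0.5, -5.3, -2.3]
opening: 0.159
```

Request:
{"fn": "play_rows", "kwargs": {
  "plan": [
    [[0.0022, -0.02, 0, 0, 0, 0, -1], [0, 0, 0, 0, 0, 0, -1], [0, 0, 0, 0, 0, 0, -1], [0, 0, 0, 0, 0, 0, -1]]
  ]
}}

```text
time_s: 17.85
position: [0.5655, -0.179, 0.0743]
tcp_rot: [[-0.111, 0.994, 0.002], [0.994, 0.111, 0.002], [0.001, 0.002, -1.0]]
force: [-0.5, -5.3, -1.9]
opening: 0.159
```

Request:
{"fn": "play_rows", "kwargs": {
  "plan": [
    [[0.0022, -0.02, 0, 0, 0, 0, -1], [0, 0, 0, 0, 0, 0, -1], [0, 0, 0, 0, 0, 0, -1], [0, 0, 0, 0, 0, 0, -1]]
  ]
}}

```text
time_s: 18.25
position: [0.5655, -0.1795, 0.0743]
tcp_rot: [[-0.11, 0.994, 0.001], [0.994, 0.11, 0.003], [0.002, 0.002, -1.0]]
force: [0.6, -4.1, -2.0]
opening: 0.159
```

Request:
{"fn": "play_rows", "kwargs": {
  "plan": [
    [[0.001, -0.01, 0, 0, 0, 0, -1], [0, 0, 0, 0, 0, 0, -1], [0, 0, 0, 0, 0, 0, -1], [0, 0, 0, 0, 0, 0, -1]]
  ]
}}

```text
time_s: 18.65
position: [0.5655, -0.1798, 0.0742]
tcp_rot: [[-0.11, 0.994, 0.001], [0.994, 0.11, 0.003], [0.003, 0.001, -1.0]]
force: [1.1, -4.8, -2.5]
opening: 0.158
```

Request:
{"fn": "play_rows", "kwargs": {
  "plan": [
    [[0.001, -0.01, 0, 0, 0, 0, -1], [0, 0, 0, 0, 0, 0, -1], [0, 0, 0, 0, 0, 0, -1], [0, 0, 0, 0, 0, 0, -1]]
  ]
}}

```text
time_s: 19.05
position: [0.5655, -0.1803, 0.0742]
tcp_rot: [[-0.11, 0.994, 0.001], [0.994, 0.11, 0.003], [0.003, 0.001, -1.0]]
force: [2.5, -3.8, -2.1]
opening: 0.158
```

Request:
{"fn": "play_rows", "kwargs": {
  "plan": [
    [[0, 0, 0, 0, 0, 0, -1], [0, 0, 0, 0, 0, 0, -1], [0, 0, 0, 0, 0, 0, -1]]
  ]
}}

```text
time_s: 19.35
position: [0.5655, -0.1803, 0.0742]
tcp_rot: [[-0.11, 0.994, 0.001], [0.994, 0.11, 0.003], [0.003, 0.001, -1.0]]
force: [1.7, -3.8, -2.2]
opening: 0.161
```

```bash
python3 chk.py w7; python3 -c "
from rig import *
s=read_state();print(s['moment'].round(3))"
```

```text
t 19.35 along 4.51 lat -0.05 z 74.23 tilt -0.17 yaw 96.33
red edge along 54.52 z 70.08 d 7.32 fixed edge along -45.48 F [ 1.73 -3.84 -2.21] opening 0.1605627109868997
green top rows [(200, [165]), (220, [165]), (280, [165]), (300, [166])]
red rows 126 163 cols 190 305 top back edge along (z80) 68.1
[-0.886 -0.375 -0.105]
```

Request:
{"fn": "play_rows", "kwargs": {
  "plan": [
    [[0.001, -0.01, 0, 0, 0, 0, -1], [0, 0, 0, 0, 0, 0, -1], [0, 0, 0, 0, 0, 0, -1], [0, 0, 0, 0, 0, 0, -1]]
  ]
}}

```text
time_s: 19.8
position: [0.5655, -0.1809, 0.0742]
tcp_rot: [[-0.11, 0.994, 0.001], [0.994, 0.11, 0.003], [0.003, 0.001, -1.0]]
force: [3.1, -4.3, -1.8]
opening: 0.161
```

Request:
{"fn": "play_rows", "kwargs": {
  "plan": [
    [[0.001, -0.01, 0, 0, 0, 0, -1], [0, 0, 0, 0, 0, 0, -1], [0, 0, 0, 0, 0, 0, -1], [0, 0, 0, 0, 0, 0, -1]]
  ]
}}

```text
time_s: 20.2
position: [0.5655, -0.1813, 0.0742]
tcp_rot: [[-0.11, 0.994, 0.001], [0.994, 0.11, 0.003], [0.003, 0.001, -1.0]]
force: [2.2, -4.1, -2.7]
opening: 0.159
```

Request:
{"fn": "play_rows", "kwargs": {
  "plan": [
    [[0.001, -0.01, 0, 0, 0, 0, -1], [0, 0, 0, 0, 0, 0, -1], [0, 0, 0, 0, 0, 0, -1], [0, 0, 0, 0, 0, 0, -1]]
  ]
}}

```text
time_s: 20.6
position: [0.5655, -0.1817, 0.0742]
tcp_rot: [[-0.11, 0.994, 0.001], [0.994, 0.11, 0.003], [0.003, 0.001, -1.0]]
force: [2.4, -3.0, -1.7]
opening: 0.158
```

Request:
{"fn": "play_rows", "kwargs": {
  "plan": [
    [[0.001, -0.01, 0, 0, 0, 0, -1], [0, 0, 0, 0, 0, 0, -1], [0, 0, 0, 0, 0, 0, -1], [0, 0, 0, 0, 0, 0, -1]]
  ]
}}

```text
time_s: 21.0
position: [0.5655, -0.182, 0.0742]
tcp_rot: [[-0.11, 0.994, 0.001], [0.994, 0.11, 0.003], [0.003, 0.001, -1.0]]
force: [3.2, -1.4, -1.8]
opening: 0.157
```

Request:
{"fn": "play_rows", "kwargs": {
  "plan": [
    [[0.001, -0.01, 0, 0, 0, 0, -1], [0, 0, 0, 0, 0, 0, -1], [0, 0, 0, 0, 0, 0, -1], [0, 0, 0, 0, 0, 0, -1]]
  ]
}}

```text
time_s: 21.4
position: [0.5655, -0.1822, 0.0742]
tcp_rot: [[-0.11, 0.994, 0.0], [0.994, 0.11, 0.004], [0.004, 0.001, -1.0]]
force: [3.2, 1.2, 0.2]
opening: 0.155
```

Request:
{"fn": "play_rows", "kwargs": {
  "plan": [
    [[0.001, -0.01, 0, 0, 0, 0, -1], [0, 0, 0, 0, 0, 0, -1], [0, 0, 0, 0, 0, 0, -1], [0, 0, 0, 0, 0, 0, -1]]
  ]
}}

```text
time_s: 21.8
position: [0.5655, -0.1824, 0.0742]
tcp_rot: [[-0.11, 0.994, 0.0], [0.994, 0.11, 0.005], [0.004, 0.001, -1.0]]
force: [3.3, 3.0, 0.6]
opening: 0.158
```

Request:
{"fn": "play_rows", "kwargs": {
  "plan": [
    [[0.01, 0.008, 0, 0, 0, 0, -1], [0, 0, 0, 0, 0, 0, -1], [0, 0, 0, 0, 0, 0, -1], [0, 0, 0, 0, 0, 0, -1], [0, 0, 0, 0, 0, 0, -1]]
  ]
}}

```text
time_s: 22.3
position: [0.5655, -0.1824, 0.0742]
tcp_rot: [[-0.11, 0.994, -0.001], [0.994, 0.11, 0.004], [0.004, -0.0, -1.0]]
force: [1.8, 3.4, 3.6]
opening: 0.161
```

```bash
python3 chk.py w8
```

```text
t 22.3 along 2.44 lat 0.13 z 74.17 tilt -0.24 yaw 96.33
red edge along 52.46 z 70.07 d 5.26 fixed edge along -47.54 F [1.76 3.45 3.55] opening 0.16131887460930922
green top rows [(200, [165]), (220, [165]), (280, [165]), (300, [166])]
red rows 126 163 cols 190 305 top back edge along (z80) 66.0
```

Request:
{"fn": "play_rows", "kwargs": {
  "plan": [
    [[0.01, 0.012, 0.006, 0, 0, 0, -1], [0, 0, 0, 0, 0, 0, -1], [0, 0, 0, 0, 0, 0, -1], [0, 0, 0, 0, 0, 0, -1], [0, 0, 0, 0, 0, 0, -1]]
  ]
}}

```text
time_s: 22.85
position: [0.5656, -0.1824, 0.0742]
tcp_rot: [[-0.111, 0.994, -0.001], [0.994, 0.111, 0.003], [0.004, -0.001, -1.0]]
force: [-1.5, 0.8, 2.6]
opening: 0.159
```

Request:
{"fn": "play_rows", "kwargs": {
  "plan": [
    [[-0.004, 0.003, 0.008, 0, 0, 0, -1], [0, 0, 0, 0, 0, 0, -1], [0, 0, 0, 0, 0, 0, -1], [0, 0, 0, 0, 0, 0, -1]]
  ]
}}

```text
time_s: 23.25
position: [0.5657, -0.1823, 0.0743]
tcp_rot: [[-0.111, 0.994, -0.001], [0.994, 0.111, 0.003], [0.003, -0.001, -1.0]]
force: [-3.6, -2.0, -3.6]
opening: 0.162
```

Request:
{"fn": "play_rows", "kwargs": {
  "plan": [
    [[-0.008, -0.003, -0.004, 0, 0, 0, -1], [0, 0, 0, 0, 0, 0, -1], [0, 0, 0, 0, 0, 0, -1], [0, 0, 0, 0, 0, 0, -1]]
  ]
}}

```text
time_s: 23.65
position: [0.5657, -0.1823, 0.0743]
tcp_rot: [[-0.111, 0.994, -0.0], [0.994, 0.111, 0.003], [0.003, 0.0, -1.0]]
force: [-2.0, -1.8, -5.5]
opening: 0.159
```

Request:
{"fn": "play_rows", "kwargs": {
  "plan": [
    [[-0.005, 0, -0.006, 0, 0, 0, -1], [0, 0, 0, 0, 0, 0, -1], [0, 0, 0, 0, 0, 0, -1], [0, 0, 0, 0, 0, 0, -1], [0, 0, 0, 0, 0, 0, -1], [0, 0, 0, 0, 0, 0, -1]]
  ]
}}

```text
time_s: 24.25
position: [0.5657, -0.1823, 0.0743]
tcp_rot: [[-0.11, 0.994, 0.001], [0.994, 0.11, 0.003], [0.003, 0.001, -1.0]]
force: [-2.1, -2.3, -5.0]
opening: 0.158
```

Request:
{"fn": "play_rows", "kwargs": {
  "plan": [
    [[-0.005, -0.004, -0.005, 0, 0, 0, -1], [0, 0, 0, 0, 0, 0, -1], [0, 0, 0, 0, 0, 0, -1], [0, 0, 0, 0, 0, 0, -1], [0, 0, 0, 0, 0, 0, -1], [0, 0, 0, 0, 0, 0, -1]]
  ]
}}

```text
time_s: 24.85
position: [0.5657, -0.1824, 0.0743]
tcp_rot: [[-0.11, 0.994, 0.001], [0.994, 0.11, 0.003], [0.003, 0.001, -1.0]]
force: [-2.6, -0.5, -1.6]
opening: 0.157
```

Forces are now nearly balanced: Fy is about 0 and Fz is about the board's weight. I'll release.

Request:
{"fn": "play_rows", "kwargs": {
  "plan": [
    [[0, 0, 0, 0, 0, 0, -0.66], [0, 0, 0, 0, 0, 0, -0.62], [0, 0, 0, 0, 0, 0, -0.58], [0, 0, 0, 0, 0, 0, -0.5], [0, 0, 0, 0, 0, 0, -0.4], [0, 0, 0, 0, 0, 0, -0.4], [0, 0, 0, 0, 0, 0, -0.4], [0, 0, 0, 0, 0, 0, -0.4]]
  ]
}}

```text
time_s: 25.65
position: [0.5655, -0.1825, 0.0741]
tcp_rot: [[-0.11, 0.994, 0.001], [0.994, 0.11, 0.003], [0.003, 0.001, -1.0]]
force: [-0.4, -0.9, 0.1]
opening: 0.297
```

Request:
{"fn": "play_rows", "kwargs": {
  "plan": [
    [[0, 0, 0.1, 0, 0, 0, -0.4], [0, 0, 0.2, 0, 0, 0, -0.4], [0, 0, 0.3, 0, 0, 0, -0.4], [0, 0, 0.5, 0, 0, 0, -0.4], [0, 0, 0.6, 0, 0, 0, -0.4], [0, 0, 0.6, 0, 0, 0, -0.4], [0, -0.4, 0.4, 0, 0, 0, -0.4], [0, -0.4, 0, 0, 0, 0, -0.4], [0, 0, 0, 0, 0, 0, -0.4], [0, 0, 0, 0, 0, 0, -0.4], [0, 0, 0, 0, 0, 0, -0.4], [0, 0, 0, 0, 0, 0, -0.4]]
  ]
}}

```text
time_s: 26.85
position: [0.5648, -0.2215, 0.2079]
tcp_rot: [[-0.111, 0.994, -0.002], [0.994, 0.111, 0.005], [0.005, -0.001, -1.0]]
force: [-0.3, 0.6, 0.3]
opening: 0.297
```

Run:
```python
from rig import *; from h import *
s=read_state();T=(s["position"],s["tcp_rot"]);P=camera_params("wrist");print(s["time_s"],T[0],s["force"])
im=capture("wrist")[:,:,::-1];sc=capture("scene")[:,:,::-1];cv2.imwrite("pics/w9.png",im)
o=np.zeros((600,800,3),np.uint8)
o[:384,:512]=im; o[390:600,:280]=cv2.resize(sc[110:200,160:280],(280,210),interpolation=cv2.INTER_CUBIC)
cv2.imwrite("pics/c9.png",o)
h,S,v=[x.astype(int) for x in cv2.split(cv2.cvtColor(im,cv2.COLOR_BGR2HSV))]
for p,c,st in blobs((h>45)&(h<80)&(S>80)&(v>50),800):
    b=cv2.boxPoints(cv2.minAreaRect(p.astype(np.float32)));w=onz(P,b,.072,T)[:,:2];e=np.diff(np.r_[w,w[:1]],axis=0)
    print(st,w.mean(0),np.hypot(*e.T)[:2],np.degrees(np.arctan2(e[:2,1],e[:2,0])))
```

```text
26.85 [ 0.56479884 -0.22150906  0.20785488] [-0.29110833  0.55532402  0.31326173]
[ 476    0   36   37 1219] [ 0.7476538 -0.0621515] [0.027306   0.02682186] [  5.05743125 -69.91237714]
[ 215   85   80  110 5228] [ 0.56580572 -0.18274606] [0.06924187 0.09951995] [  6.38042593 -81.30330651]
```

View pics/c9.png

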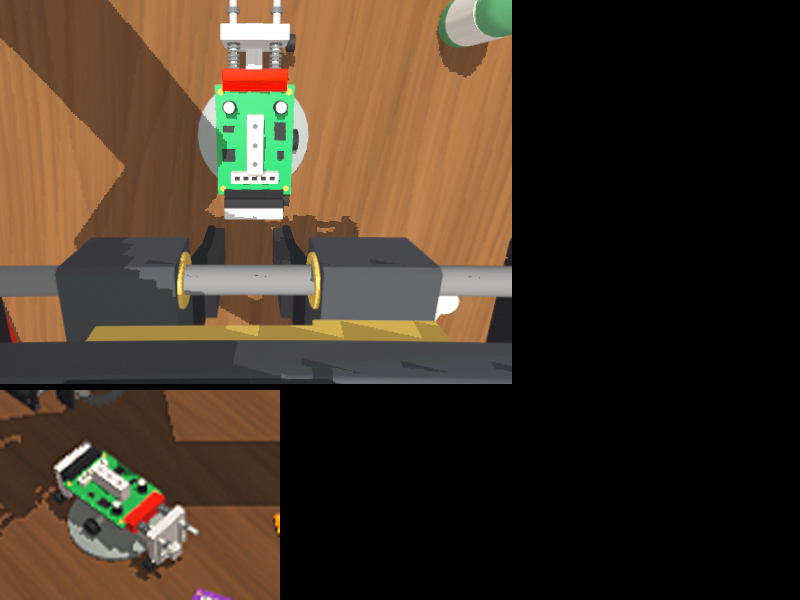

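The picture shows the board seated in both grooves and level. It spans columns 215–295, while the red jaw spans 222–288 and the black jaw 225–284, so all three share a centre at ≈255. The gripper is clear, so I'll hand in.

```bash
python3 -c "
from rig import *
print(hand_in())"
```

```text
the job is handed in; nothing more can be done
None
```

The board is loaded in the spring holder, components up, and the job was handed in at about 27 s. `hand_in()` reports no verdict, so success is not confirmed beyond my own checks.

**What I did:** I gripped the board by its heat bar with the capacitor end towards the red jaw. I then pushed that end into the red groove at about 18° of tilt, moving the jaw back about 14 mm at about 7 N. After lowering the board to level inside the black lip, I eased it back. The board met the black jaw as the pull along the crossbar dropped away. I brought the forces close to balance before opening the gripper.

**Last checks:**
- **Position:** the wrist camera put the board centre at (0.566, -0.183). That is about level with the middle of the jaws' width and 2 mm along the crossbar from where the jaw middle was first seen.
- **Alignment:** the board lay at about 96.4° against my 96.1° to 96.7° estimates for the crossbar. Its long edge alone read 98.7°, but part of that edge is hidden by the jaws.
- **Level:** this rests on the pictures and the tool's tilt of about 0.2° at release; I did not measure it again after letting go.
- **Forces:** before release the readings wandered by a few newtons. At the moment of release they were about -2.6, -0.5 and -1.6 N, so a small sideways load remained. I did not measure the clamping force once the gripper was off.
- **Bystanders:** the arm's path stayed clear of the bottle, sprocket and screwdriver, but I did not measure their positions again.

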